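# Open the spinner flask's side arm and hang up its cap

## Robot

A 6-joint arm with a two-finger parallel gripper is mounted at the origin on the work surface; the furniture and walls round the work are solid. World frame = base frame: x ahead of the robot, y to its left, z up, the work surface at z = 0. Lengths are in m, angles in rad, forces in N, time in s.
With the tool pointing down it reaches from about 0.3 to 0.775 m from the base axis. Payload 14.6 kg.
Tool frame: the origin (TCP) lies between the finger pads; the fingertips stand 22 mm ahead of it and the grasp point (between the pads) lies 3 mm ahead of it; z points along the fingers, y is the line along which they close (so a half turn about z gives the same grasp; the last joint's range is limited). The gripper opens to 85 mm and grips with 20 to 120 N. Pads are 22 mm wide; open, the fingers measure 114 mm over their backs; the gripper's body (76 mm by 85 mm) begins 54 mm behind the grasp point. The pads swing forward as they close: fully open they stand 13 mm farther back than shut.
Start: joints at [-1.259, 0.3, 1.521, -0, 1.321, -0.067], TCP at [0.203, -0.511, 0.253] pointing down, gripper open.
Joint ranges: [-3.03, 3.03], [-0.79, 2.21], [0.23, 2.52], [-1.04, 4.18], [0, 3.07], [-2.55, 2.55]. Speed limits (rad/s): [2.22, 2.22, 2.57, 3.14, 3.14, 3.14].

## Interface

Orientations are given as a 3x3 rotation matrix whose columns are the frame's x, y, z axes.
In Python, from workcell import telemetry, viewer, order gives the robot as it stands. The module is installed in compiled form; this text tells all that it offers.
- The arm moves only by the tool drive_tool, never from a script. Its argument "deltas" is a list of rows, each an object of numbers: "gripper": the opening, from 0 (shut) to 1 (fully open); "x", "y", "z": the shift along the tool's x, y, z in mm; "spin": the turn about the tool's z in rad. In form: [{"gripper": .., "x": .., "y": .., "z": .., "spin": ..}, ...]. A call has exactly 10 rows; each row shifts and turns the commanded pose from where the row before left it, along the tool's axes as they then stand; what a row does not reach is not made up. A row lasts 1/12 s, in which the tool goes at most 41.7 mm and 7.16 degrees, less where a joint would pass 70% of its speed; a pose out of reach is approached as far as the arm can. A call with a gripper value outside its range is refused whole. The fingers move at their own pace and stop on an object; "squeeze" is the grip in N (left out, the last holds). Time passes only in rows, so rows that do not move let the fingers close, or fill a call up. It gives the time, the measured TCP pose, the force, the opening and the grip force at its end, in the units of the state.
- telemetry.read_state(): the state, without advancing time (a new reading comes with each control period).
- viewer.camera(name): name is "scene" or "top" or "wrist"; returns a dict with "image" (384x512x3 uint8, red, green, blue), "range_z" (384x512 float32, m along the optical axis (not along the pixel's ray), 0 where there is no reading), "fovy" (degrees; the focal length in pixels is half the picture's height over the tangent of half this angle, whatever the lens; pixels are square), "cx", "cy" (the principal point, pixels), "eye" and "orientation" of the camera in the world; the wrist camera has in their place "T_tool_cam" (4x4, takes a point from camera to tool coordinates, whose origin is the TCP and whose axes are the flange's). Camera axes: x right, y down, z forward; pixel columns grow to the right and rows downward; lengths in m; the calibration is good to about 2 mm. A picture is of the moment at which its call begins: read the wrist's pose just before it.
- order.hand_in(): hands the job in; it is judged then, once.
The state is a dict: "time": time; "joint_positions": joint angles; "qvel": joint speeds; "effort": joint torques, N m; "position": TCP position; "tool_rot": TCP orientation; "ft_force": force on the tool from outside, world axes, zero at the start; "moment": the same for the moment, N m; "gripper_width": finger opening in m; "gripper_force": force on a finger pad.
Only numpy, scipy, OpenCV 4.12 (cv2) and the standard library are available. Lean on these libraries where they do the work, as an engineer would, in place of code of your own. Each camera call takes 0.05 s, during which the arm holds its last target. There are 200 camera calls.

## Task

Open the spinner flask for sampling: lift the loose orange cap off its slanted side arm and hang it upright by its collar in the steel fork of the cap stand, sitting flat between the fork's upturned ends, so that its clean inside touches nothing. Lay it in gently rather than dropping it, never let it down on the bench, and keep the flask standing where it is and the other things on the bench undisturbed.

Things in the scene. Friction and masses are not known exactly. Their poses are not given: they have to be found in the camera images.
- cap: Loose orange slip-on cap, 52 mm tall, about 45 g. Origin: centre of its open end; its z axis runs out through the knob (35 deg from vertical at the start). Along z: hollow skirt 38 mm across (33 inside) to 24 mm, collar 58 mm across to 28 mm, then a ribbed knob 32 mm across to grip, to 52 mm. No thread, 2 mm of play round the glass neck: draw it off along its axis, over 25 mm.
- cap_collar (a point): Centre of the underside of the cap's collar, 24 mm above the cap's origin on its axis; this face rests on the fork in the end.
- flask: Loose clear glass spinner flask, 0.8 kg, 86 mm across, on a fixed white stirrer 42 mm high. Origin: centre of its underside, z up. A blue cap 60 mm across closes its top, 171 mm up. Two side arms, 29 mm across, slant 35 deg from vertical: the one along its -x, roughly to the robot, wears the orange cap; that along +x a fixed blue cap. A hard sideways pull or downward push on an arm can tip it.
- neck_mouth (a point): Centre of the mouth of the side arm that wears the orange cap (75 mm along the flask's -x and 171 mm above its origin); the underside of the cap's top rests on this rim.
- cap_stand: Cap stand, fixed: grey foot 115 x 80 x 12 mm, thin steel post, and on it a flat open steel fork. Origin: on the bench beneath the middle of the fork's opening; z up. The fork opens along the stand's -x, roughly to the robot; the post, 12 mm thick and 116 mm high, stands 52 mm along +x, with a small thumb screw beside it.
- fork_seat (a point): Middle of the fork's opening at its upper face, 110 mm above the bench. Opening 44 mm wide with a half-round back of 22 mm radius about this point; prongs 9 mm wide, 4 mm thick, reaching 28 mm along -x, with end lips 3 mm high. The cap's skirt goes between the prongs from above (or in over the lips), 3 mm of play each side; its collar rests on the upper face.
- vial: Bystander: small white-capped glass vial standing on the bench, 28 mm in diameter, 59 mm tall; origin at the centre of its underside.
- reagent_bottle: Bystander: reagent bottle with a blue screw cap, 70 mm in diameter, 128 mm tall; origin at the centre of its underside.
- sample_tube: Bystander: white conical tube with a blue screw cap lying on the bench, 111 mm long and 34 mm thick; origin under its middle.

How it is judged:
By the outcome, as a careful person would: the job done as asked, in the order asked, and still so for the second after the job is handed in, with the robot touching nothing.
It also fails if it takes over 43 s, if anything falls off the work surface, if the arm or the gripper's body presses on something with over 40 N, if the wrist force passes 120 N, or if a joint passes its speed limit or range.

## Working session

There is one attempt and no reset: what is moved stays moved. The work goes in short steps, Python scripts to look and compute and a tool call to move; the robot and the scene stay as the last step left them, time stands still between calls to the robot, and variables do not carry over. Pictures are saved under pics/ and viewed, at most 10 in all, crops included, and the job is handed in when it is done.

Besides the shell and the picture viewer there is one more tool, called after "Emit:" by a JSON object that holds its "api" and its "payload", one argument or row to a line. drive_tool: Moves the arm, as the interface text tells. Its arguments: {"type":"object","properties":{"deltas":{"type":"array","items":{"type":"object","properties":{"gripper":{"type":"number"},"x":{"type":"number"},"y":{"type":"number"},"z":{"type":"number"},"spin":{"type":"number"}}}},"squeeze":{"type":"number"}},"required":["deltas"]}

```bash
mkdir -p pics; cat > h.py <<'E'
import numpy as np,cv2
from workcell import telemetry,viewer,order
def shot(n,fn=None):
    s=telemetry.read_state();c=viewer.camera(n)
    if n=='wrist':
        T=np.eye(4);T[:3,:3]=s['tool_rot'];T[:3,3]=s['position'];M=T@np.array(c['T_tool_cam'])
    else:
        M=np.eye(4);M[:3,:3]=c['orientation'];M[:3,3]=c['eye']
    f=192/np.tan(np.radians(c['fovy'])/2);c['f']=f;c['M']=M
    z=c['range_z'];v,u=np.mgrid[:384,:512]
    P=np.stack([(u-c['cx'])/f*z,(v-c['cy'])/f*z,z],-1)
    c['P']=P@M[:3,:3].T+M[:3,3];c['P'][z==0]=np.nan
    if fn: cv2.imwrite('pics/'+fn,c['image'][:,:,::-1])
    return c
E
python3 - <<'E'
from h import *
import pickle
for n in ['scene','top']:
    c=shot(n,n+'.png');pickle.dump(c,open(n+'.pkl','wb'));print(n,c['M'].round(3).tolist(),c['f'])
a=[cv2.imread('pics/%s.png'%n) for n in('scene','top')]
print(telemetry.read_state())
E
```

```text
scene [[-0.798, -0.343, 0.495, 0.061], [-0.602, 0.459, -0.654, 0.573], [-0.002, -0.82, -0.573, 0.635], [0.0, 0.0, 0.0, 1.0]] 353.16468586195543
top [[-0.001, -0.98, 0.197, 0.32], [-1.0, 0.0, -0.003, 0.024], [0.003, -0.197, -0.98, 0.976], [0.0, 0.0, 0.0, 1.0]] 364.4933903303236
{'time': 0.1, 'joint_positions': array([-1.25857284e+00,  3.00464778e-01,  1.52150469e+00,  2.17489892e-06,
        1.32064396e+00, -6.66125344e-02]), 'qvel': array([ 1.47670395e-03, -1.37585077e-03,  3.71994089e-05, -5.91408644e-04,
       -3.55117727e-04,  1.70303919e-03]), 'effort': array([ 1.51799977e-03, -5.44378352e+01, -3.62366581e+01,  2.42283318e-05,
        3.04603949e-03,  4.80751805e-05]), 'position': array([ 0.20335147, -0.51084679,  0.25275707]), 'tool_rot': array([[ 9.29095962e-01,  3.69838608e-01, -3.11550988e-04],
       [ 3.69838733e-01, -9.29095456e-01,  9.72068841e-04],
       [ 7.00479802e-05, -1.01836886e-03, -9.99999479e-01]]), 'ft_force': array([0.51976914, 0.0236317 , 0.25203992]), 'moment': array([ 0.00166827,  0.0013703 , -0.0206845 ]), 'gripper_force': 0.0, 'gripper_width': 0.08554457837350325}
```

```bash
ls .
```

```text
h.py
pics
scene.pkl
top.pkl
```

View pics/scene.png

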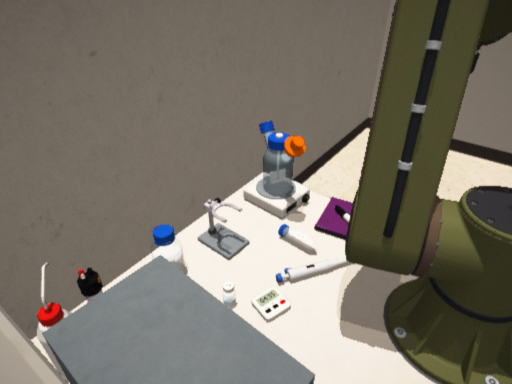

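View pics/top.png

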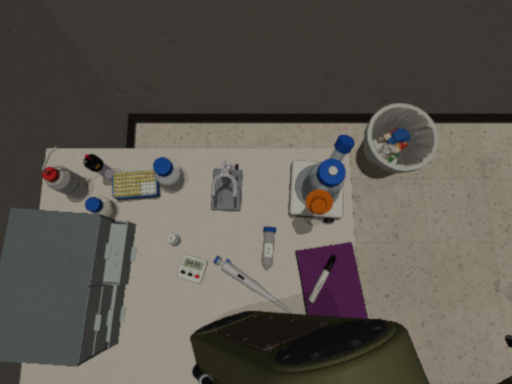

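The scene view shows the flask with the orange cap near (294,146), and the fork stand near (222,215). In the top view the orange cap is at (319,202), the blue top cap at (330,173), the far blue cap at (344,144), and the fork at (227,185). Next I'll measure these.

```bash
python3 - <<'E'
from h import *
import pickle
for n in('scene','top'):
    c=pickle.load(open(n+'.pkl','rb'));h=cv2.cvtColor(c['image'],cv2.COLOR_RGB2HSV);P=c['P']
    o=(h[...,0]<18)&(h[...,1]>180)&(h[...,2]>100)
    b=(h[...,0]>105)&(h[...,0]<130)&(h[...,1]>180)&(h[...,2]>80)
    print(n)
    for nm,m in(('or',o),('bl',b)):
        k,l,st,ce=cv2.connectedComponentsWithStats(m.astype(np.uint8))
        for i in range(1,k):
            if st[i,4]<30: continue
            q=P[l==i];print(nm,st[i].tolist(),np.nanmedian(q,0).round(3),np.nanmin(q,0).round(3),np.nanmax(q,0).round(3))
    np.save(n+'_or.npy',P[o])
    # fork points
    R=(slice(190,262),slice(190,255)) if n=='scene' else (slice(155,215),slice(205,250))
    q=P[R].reshape(-1,3)
    fk=q[(q[:,2]>.1)&(q[:,2]<.122)];np.save(n+'_fk.npy',fk);print('fork',len(fk),fk.min(0),fk.max(0),np.median(fk[:,2]))
    ft=q[(q[:,2]>.006)&(q[:,2]<.018)]
    r=cv2.minAreaRect((ft[:,:2]*1000).astype(np.float32));print('foot',len(ft),r)
a=cv2.imread('pics/scene.png')[110:265,180:330];b=cv2.imread('pics/top.png')[120:230,190:365]
a=cv2.resize(a,(580,600),interpolation=3)[:, :]
b=cv2.resize(b,(790,497),interpolation=3)
cv2.imwrite('pics/topz.png',b)
E
```

```text
scene
or [285, 136, 21, 21, 357] [ 0.448 -0.116  0.22 ] [ 0.429 -1.212 -0.36 ] [ 1.044 -0.098  0.243]
or [37, 303, 26, 23, 389] [0.531 0.491 0.15 ] [0.519 0.472 0.136] [0.552 0.506 0.161]
bl [260, 122, 14, 11, 115] [ 0.58  -0.177  0.213] [ 0.567 -0.199  0.199] [ 0.599 -0.168  0.225]
bl [268, 133, 20, 17, 209] [ 0.52  -0.138  0.202] [ 0.499 -0.188  0.182] [ 0.563 -0.127  0.207]
bl [153, 225, 21, 20, 331] [0.555 0.237 0.126] [0.538 0.212 0.103] [0.583 0.255 0.129]
bl [279, 225, 7, 10, 32] [ 0.418 -0.023  0.029] [ 0.413 -0.038  0.016] [ 0.423 -0.014  0.034]
fork 291 [0.48493452 0.04978771 0.10014731] [0.57620832 0.11539806 0.11625743] 0.10883950724969316
foot 979 ((531.355224609375, 13.87457275390625), (120.63639831542969, 226.43203735351562), 3.3164143562316895)
top
or [42, 170, 14, 10, 78] [0.532 0.483 0.15 ] [0.522 0.471 0.145] [0.544 0.504 0.158]
or [306, 190, 27, 24, 486] [ 0.456 -0.125  0.228] [ 0.431 -0.154  0.04 ] [ 0.5   -0.101  0.244]
bl [394, 130, 13, 11, 71] [ 0.871 -0.623 -0.487] [ 0.847 -0.651 -0.498] [ 0.895 -0.601 -0.479]
bl [337, 136, 17, 17, 201] [ 0.584 -0.188  0.218] [ 0.568 -0.208  0.207] [ 0.606 -0.173  0.228]
bl [154, 158, 17, 16, 209] [0.561 0.229 0.127] [0.542 0.209 0.123] [0.581 0.249 0.132]
bl [319, 159, 26, 26, 410] [ 0.522 -0.158  0.206] [ 0.497 -0.188  0.201] [ 0.554 -0.133  0.209]
bl [86, 198, 13, 13, 137] [0.472 0.402 0.099] [0.457 0.387 0.095] [0.488 0.418 0.103]
fork 358 [0.48533262 0.04648136 0.10066499] [0.57679823 0.11178971 0.11942455] 0.10903457488102325
foot 952 ((527.6875, 79.45965576171875), (79.83393096923828, 114.83870697021484), 87.28141784667969)
```

View pics/topz.png

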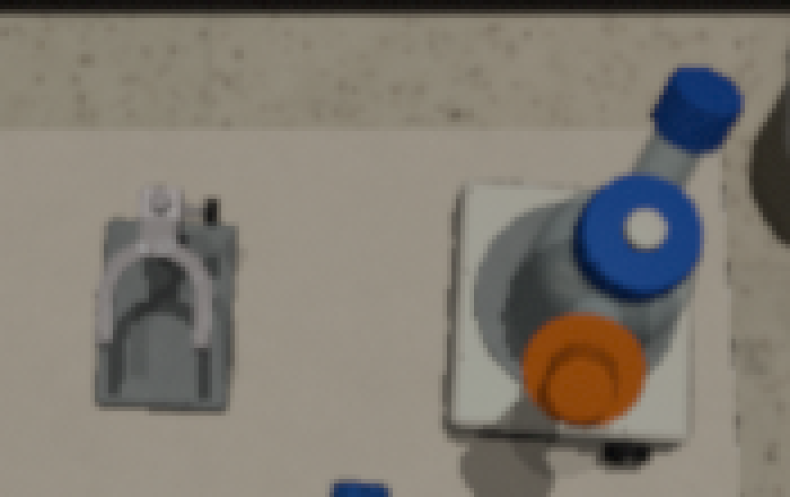

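```bash
cat > fit.py <<'E'
from h import *
from scipy.optimize import least_squares
def box(u,v,u0,u1,v0,v1):
    dx=np.abs(u-(u0+u1)/2)-(u1-u0)/2;dy=np.abs(v-(v0+v1)/2)-(v1-v0)/2
    return np.hypot(np.maximum(dx,0),np.maximum(dy,0))+np.minimum(np.maximum(dx,dy),0)
def fitcap(Q,x0,yaw=None,tilt=np.radians(35)):
    def ax(p):
        y=p[3];t=p[4];return np.array([-np.sin(t)*np.cos(y),-np.sin(t)*np.sin(y),np.cos(t)])
    def res(p):
        a=ax(p);d=Q*1000-p[:3];z=d@a;r=np.linalg.norm(d-np.outer(z,a),axis=1)
        s=np.minimum.reduce([box(r,z,-19,19,0,24),box(r,z,-29,29,24,28),box(r,z,-16,16,28,52)])
        return np.r_[s,(p[4]-tilt)*3000]
    s=least_squares(res,x0,loss='soft_l1',f_scale=1.5,x_scale=[1,1,1,.05,.05]);return s.x,ax(s.x),np.median(abs(s.fun))
def fitfork(Q,x0):
    def res(p):
        c,s=np.cos(p[2]),np.sin(p[2]);d=Q[:,:2]*1000-p[:2];x=d[:,0]*c+d[:,1]*s;y=-d[:,0]*s+d[:,1]*c
        r=np.hypot(x,y);ring=np.where(x>0,abs(r-26.5)-4.5,99)
        return np.maximum(np.minimum.reduce([ring,box(x,abs(y),-28,0,22,31),box(x,y,28,58,-6,6)]),-1)
    s=least_squares(res,x0,loss='soft_l1',f_scale=1.5,x_scale=[1,1,.05]);return s.x,np.median(abs(s.fun))
E
python3 - <<'E'
from fit import *
for n in('scene','top'):
    Q=np.load(n+'_or.npy');Q=Q[(Q[:,2]>.16)&(abs(Q[:,0]-.45)<.06)&(abs(Q[:,1]+.12)<.06)]
    print(n,len(Q),*[np.round(v,3).tolist() for v in fitcap(Q,[466,-130,190,-.45,.61])])
    F=np.load(n+'_fk.npy');print('fork',*[np.round(v,3).tolist() for v in fitfork(F[F[:,2]>.104],[515,80,.05])])
E
```

```text
scene 352 [469.043, -133.553, 192.257, -0.422, 0.611] [-0.523, 0.235, 0.819] 0.726
fork [516.469, 82.411, -0.033] 1.0
top 476 [469.707, -135.008, 192.522, -0.415, 0.611] [-0.525, 0.231, 0.819] 0.775
fork [516.715, 79.577, -0.072] 1.0
```

Emit:
{"api": "drive_tool", "payload": {
  "deltas": [
    {"gripper":1,"z":-10,"spin":0.1},
    {"gripper":1,"z":-10,"spin":0.1},
    {"gripper":1,"z":-10,"spin":0.1},
    {"gripper":1,"z":-10,"spin":0.1},
    {"gripper":1,"z":-10,"spin":0.1},
    {"gripper":1,"z":-10,"spin":0.1},
    {"gripper":1,"z":-10,"spin":0.1},
    {"gripper":1,"z":-10,"spin":0.1},
    {"gripper":1,"y":-20},
    {"gripper":1,"y":-30}
  ],
  "squeeze": 25
}}

```text
validation failed for argument at $.de...
```

Emit:
{"api": "drive_tool", "payload": {
  "deltas": [
    {"gripper":0.65,"y":-37,"x":6},
    {"gripper":0.65,"y":-37,"x":6},
    {"gripper":0.65,"y":-37,"x":6},
    {"gripper":0.65,"y":-37,"x":6},
    {"gripper":0.65,"y":-37,"x":6},
    {"gripper":0.65,"y":-37,"x":6},
    {"gripper":0.65,"y":-37,"x":6},
    {"gripper":0.65,"y":-37,"x":6},
    {"gripper":0.65,"y":-37,"x":6},
    {"gripper":0.65,"y":-37,"x":6}
  ]
}}

```text
validation failed for argument at $.de...
```

```bash
cat > meas.py <<'E'
from fit import *
def meas(fn=None,x0=[469,-134,192,-.42,.61],tilt=np.radians(35)):
    c=shot('wrist',fn);s=telemetry.read_state()
    h=cv2.cvtColor(c['image'],cv2.COLOR_RGB2HSV);o=(h[...,0]<18)&(h[...,1]>180)&(h[...,2]>80)
    Q=c['P'][o];Q=Q[np.linalg.norm(Q*1000-x0[:3],axis=1)<80]
    p,a,r=fitcap(Q,x0,tilt=tilt);R=s['tool_rot'];k=(p[:3]+40*a)/1000
    print('t',s['time'],'pos',s['position'].round(4),'w',s['gripper_width'],'gf',s['gripper_force'],'F',s['ft_force'].round(1))
    print('n',len(Q),'cap',p.round(3),'axis in tool',(R.T@a).round(3),'knob',k.round(4),'knob in tool mm',(1000*R.T@(k-s['position'])).round(1),'res',r)
    return c,s
E
python3 -c "
from meas import *
c,s=meas('w1.png');print(s['tool_rot'].round(3))"
```

```text
t 0.15 pos [ 0.2033 -0.5109  0.2529] w 0.08528870169335635 gf 0.0 F [ 0.1  0.3 -0.2]
n 0 cap [ 4.69e+02 -1.34e+02  1.92e+02 -4.20e-01  6.11e-01] axis in tool [-0.4   -0.412 -0.819] knob [ 0.4481 -0.1246  0.2248] knob in tool mm [ 370.2 -268.3   28.4] res 0.002949583824518598
[[ 0.929  0.37  -0.   ]
 [ 0.37  -0.929  0.001]
 [ 0.    -0.001 -1.   ]]
```

View pics/w1.png

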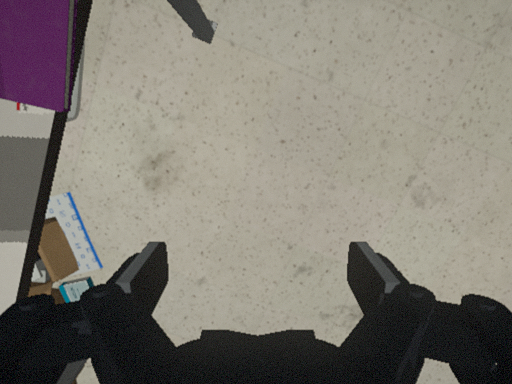

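The calls were refused, probably because every row needs all its keys, so the arm hasn't moved. The picture shows only floor, with the fingertips near (150,250) and (360,250). I'll resend with full rows.

Emit:
{"api": "drive_tool", "payload": {
  "deltas": [
    {"gripper":1,"x":0,"y":0,"z":-10,"spin":0.1},
    {"gripper":1,"x":0,"y":0,"z":-10,"spin":0.1},
    {"gripper":1,"x":0,"y":0,"z":-10,"spin":0.1},
    {"gripper":1,"x":0,"y":0,"z":-10,"spin":0.1},
    {"gripper":1,"x":0,"y":0,"z":-10,"spin":0.1},
    {"gripper":1,"x":0,"y":0,"z":-10,"spin":0.1},
    {"gripper":1,"x":0,"y":0,"z":-10,"spin":0.1},
    {"gripper":1,"x":0,"y":0,"z":-10,"spin":0.1},
    {"gripper":1,"x":0,"y":-20,"z":0,"spin":0},
    {"gripper":1,"x":0,"y":-30,"z":0,"spin":0}
  ],
  "squeeze": 25
}}

```text
time: 0.98
position: [0.2233, -0.4659, 0.3329]
tool_rot: [[0.912, -0.411, -0.0], [-0.411, -0.912, 0.0], [-0.0, -0.0, -1.0]]
ft_force: [0.3, -0.2, -0.0]
gripper_width: 0.0856
gripper_force: 0.0
```

Emit:
{"api": "drive_tool", "payload": {
  "deltas": [
    {"gripper":0.65,"x":6,"y":-37,"z":0,"spin":0},
    {"gripper":0.65,"x":6,"y":-37,"z":0,"spin":0},
    {"gripper":0.65,"x":6,"y":-37,"z":0,"spin":0},
    {"gripper":0.65,"x":6,"y":-37,"z":0,"spin":0},
    {"gripper":0.65,"x":6,"y":-37,"z":0,"spin":0},
    {"gripper":0.65,"x":6,"y":-37,"z":0,"spin":0},
    {"gripper":0.65,"x":6,"y":-37,"z":0,"spin":0},
    {"gripper":0.65,"x":6,"y":-37,"z":0,"spin":0},
    {"gripper":0.65,"x":6,"y":-37,"z":0,"spin":0},
    {"gripper":0.65,"x":6,"y":-30,"z":0,"spin":0}
  ]
}}

```text
time: 1.82
position: [0.4278, -0.1563, 0.3333]
tool_rot: [[0.913, -0.408, 0.0], [-0.408, -0.913, 0.0], [0.0, -0.0, -1.0]]
ft_force: [0.0, -1.1, 0.1]
gripper_width: 0.0554
gripper_force: 0.0
```

```bash
python3 -c "
from meas import *
c,s=meas('w2.png');print(s['tool_rot'].round(3))"
```

```text
t 1.8667 pos [ 0.4297 -0.1537  0.3332] w 0.05560854828871702 gf 0.0 F [ 0.8  1.1 -0.5]
n 3354 cap [ 4.71540e+02 -1.32694e+02  1.92320e+02 -4.44000e-01  6.11000e-01] axis in tool [-0.574 -0.016 -0.819] knob [ 0.4508 -0.1228  0.2251] knob in tool mm [  6.8 -36.6 108.2] res 0.3420337424653628
[[ 0.914 -0.406  0.001]
 [-0.406 -0.914  0.001]
 [ 0.    -0.001 -1.   ]]
```

View pics/w2.png

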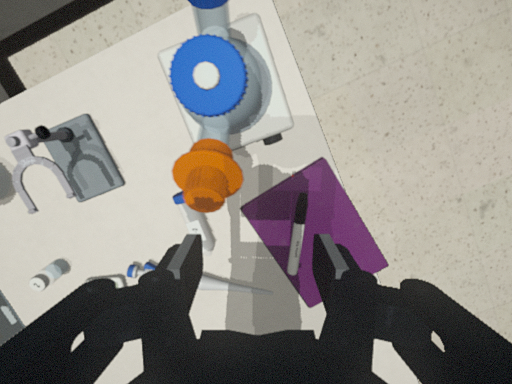

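The wrist view shows the orange cap at (208,175), ahead and left of the fingers, with the fork upper left at (40,180). I'll align over the knob and go partway down.

Emit:
{"api": "drive_tool", "payload": {
  "deltas": [
    {"gripper":0.65,"x":1,"y":-9,"z":0,"spin":0.026},
    {"gripper":0.65,"x":1,"y":-9,"z":0,"spin":0},
    {"gripper":0.65,"x":1,"y":-9,"z":0,"spin":0},
    {"gripper":0.65,"x":1,"y":-9,"z":5,"spin":0},
    {"gripper":0.65,"x":1,"y":-1,"z":10,"spin":0},
    {"gripper":0.65,"x":0,"y":0,"z":12,"spin":0},
    {"gripper":0.65,"x":0,"y":0,"z":12,"spin":0},
    {"gripper":0.65,"x":0,"y":0,"z":12,"spin":0},
    {"gripper":0.65,"x":0,"y":0,"z":5,"spin":0},
    {"gripper":0.65,"x":0,"y":0,"z":0,"spin":0}
  ]
}}

```text
time: 2.7
position: [0.4468, -0.1274, 0.2757]
tool_rot: [[0.902, -0.433, -0.002], [-0.433, -0.902, 0.001], [-0.003, 0.0, -1.0]]
ft_force: [-0.2, -0.2, 0.1]
gripper_width: 0.0557
gripper_force: 0.0
```

```bash
python3 -c "
from meas import *
c,s=meas('w3.png',[471,-133,192,-.44,.61]);R=s['tool_rot']
P=(c['P']-s['position'])@R*1000
g=P[200:384].reshape(-1,3);g=g[(abs(g[:,0])<16)&(abs(g[:,1])<60)&(abs(g[:,1])>24)&(g[:,2]>-20)&(g[:,2]<30)]
for sg in(-1,1):
  q=g[g[:,1]*sg>0];print(len(q),np.percentile(q[:,2],[50,90,98,100]).round(1),q.min(0).round(1),q.max(0).round(1))"
```

```text
t 2.75 pos [ 0.4471 -0.1275  0.2768] w 0.05530355221041861 gf 0.0 F [0.2 0.5 0.5]
n 5622 cap [ 4.71541e+02 -1.32657e+02  1.92352e+02 -4.42000e-01  6.11000e-01] axis in tool [-0.575  0.003 -0.818] knob [ 0.4508 -0.1228  0.2251] knob in tool mm [ 1.4 -5.8 51.7] res 0.3222661246951688
1902 [-5.2 11.1 16.2 19.8] [-11.7 -41.6 -20. ] [ 11.2 -27.4  19.8]
1898 [-5.3 10.9 16.4 20.1] [-11.9  27.3 -20. ] [11.3 41.4 20.1]
```

Emit:
{"api": "drive_tool", "payload": {
  "deltas": [
    {"gripper":0.65,"x":-0.5,"y":-3,"z":0,"spin":0},
    {"gripper":0.65,"x":0,"y":-3,"z":4,"spin":0},
    {"gripper":0.65,"x":0,"y":0,"z":6,"spin":0},
    {"gripper":0.65,"x":0,"y":0,"z":6,"spin":0},
    {"gripper":0.65,"x":0,"y":0,"z":6,"spin":0},
    {"gripper":0.65,"x":0,"y":0,"z":6,"spin":0},
    {"gripper":0.65,"x":0,"y":0,"z":4,"spin":0},
    {"gripper":0.65,"x":0,"y":0,"z":2,"spin":0},
    {"gripper":0.65,"x":0,"y":0,"z":0,"spin":0},
    {"gripper":0.65,"x":0,"y":0,"z":0,"spin":0}
  ]
}}

```text
time: 3.58
position: [0.4495, -0.1217, 0.2434]
tool_rot: [[0.902, -0.432, 0.0], [-0.432, -0.902, -0.0], [0.0, -0.0, -1.0]]
ft_force: [-0.5, 0.9, 0.1]
gripper_width: 0.0556
gripper_force: 0.0
```

```bash
python3 -c "
from meas import *
c,s=meas('w4.png',[471,-133,192,-.44,.61])"
```

```text
t 3.6333 pos [ 0.4495 -0.1217  0.2435] w 0.05541731433909869 gf 0.0 F [ 0.3 -0.9  0.1]
n 8183 cap [ 4.71535e+02 -1.32642e+02  1.92397e+02 -4.44000e-01  6.12000e-01] axis in tool [-0.574  0.002 -0.819] knob [ 0.4508 -0.1228  0.2251] knob in tool mm [ 1.6  0.4 18.4] res 0.30251017343645525
```

Emit:
{"api": "drive_tool", "payload": {
  "deltas": [
    {"gripper":0.55,"x":0,"y":0.4,"z":1.2,"spin":0},
    {"gripper":0.5,"x":0,"y":0,"z":0,"spin":0},
    {"gripper":0.45,"x":0,"y":0,"z":0,"spin":0},
    {"gripper":0.4,"x":0,"y":0,"z":0,"spin":0},
    {"gripper":0.35,"x":0,"y":0,"z":0,"spin":0},
    {"gripper":0.3,"x":0,"y":0,"z":0,"spin":0},
    {"gripper":0.2,"x":0,"y":0,"z":0,"spin":0},
    {"gripper":0.1,"x":0,"y":0,"z":0,"spin":0},
    {"gripper":0,"x":0,"y":0,"z":0,"spin":0},
    {"gripper":0,"x":0,"y":0,"z":0,"spin":0}
  ],
  "squeeze": 25
}}

```text
time: 4.47
position: [0.4493, -0.1221, 0.2423]
tool_rot: [[0.902, -0.432, 0.0], [-0.432, -0.902, -0.0], [0.0, 0.0, -1.0]]
ft_force: [-2.5, -0.4, 5.4]
gripper_width: 0.0296
gripper_force: 24.7
```

```bash
python3 -c "
from meas import *
c,s=meas('w5.png',[471,-133,192,-.44,.61])"
```

```text
t 4.5167 pos [ 0.4493 -0.1221  0.2423] w 0.029591189560408127 gf 24.745162641629577 F [-3.2 -0.1  5.6]
n 7953 cap [ 4.71572e+02 -1.32556e+02  1.92385e+02 -4.43000e-01  6.12000e-01] axis in tool [-0.574  0.002 -0.819] knob [ 0.4508 -0.1227  0.2251] knob in tool mm [ 1.7 -0.1 17.2] res 0.300022520470975
```

Emit:
{"api": "drive_tool", "payload": {
  "deltas": [
    {"gripper":0,"x":-1.15,"y":0,"z":-1.64,"spin":0},
    {"gripper":0,"x":-1.15,"y":0,"z":-1.64,"spin":0},
    {"gripper":0,"x":-1.72,"y":0,"z":-2.46,"spin":0},
    {"gripper":0,"x":-1.72,"y":0,"z":-2.46,"spin":0},
    {"gripper":0,"x":-1.72,"y":0,"z":-2.46,"spin":0},
    {"gripper":0,"x":-1.72,"y":0,"z":-2.46,"spin":0},
    {"gripper":0,"x":-1.72,"y":0,"z":-2.46,"spin":0},
    {"gripper":0,"x":-1.72,"y":0,"z":-2.46,"spin":0},
    {"gripper":0,"x":-1.72,"y":0,"z":-2.46,"spin":0},
    {"gripper":0,"x":0,"y":0,"z":0,"spin":0}
  ]
}}

```text
time: 5.35
position: [0.4362, -0.1157, 0.2631]
tool_rot: [[0.902, -0.432, 0.0], [-0.432, -0.902, -0.0], [0.0, -0.0, -1.0]]
ft_force: [-0.5, 0.6, -1.5]
gripper_width: 0.0296
gripper_force: 24.8
```

```bash
python3 -c "
from meas import *
c,s=meas('w6.png',[459,-127,210,-.44,.61])"
```

```text
t 5.4 pos [ 0.4362 -0.1158  0.2628] w 0.02960948784516298 gf 24.756734494585544 F [ 0.2  0.2 -1.5]
n 7981 cap [ 4.58481e+02 -1.26172e+02  2.13066e+02 -4.42000e-01  6.11000e-01] axis in tool [-0.574  0.003 -0.819] knob [ 0.4377 -0.1163  0.2458] knob in tool mm [ 1.6 -0.1 17. ] res 0.30585705184901535
```

Emit:
{"api": "drive_tool", "payload": {
  "deltas": [
    {"gripper":0,"x":-2.3,"y":0,"z":-3.28,"spin":0},
    {"gripper":0,"x":-2.3,"y":0,"z":-3.28,"spin":0},
    {"gripper":0,"x":-2.3,"y":0,"z":-3.28,"spin":0},
    {"gripper":0,"x":-2.3,"y":0,"z":-3.28,"spin":0},
    {"gripper":0,"x":-3.44,"y":0,"z":-4.92,"spin":0},
    {"gripper":0,"x":-3.44,"y":0,"z":-4.92,"spin":0},
    {"gripper":0,"x":-4,"y":0,"z":-6,"spin":0},
    {"gripper":0,"x":-4,"y":0,"z":-6,"spin":0},
    {"gripper":0,"x":-4,"y":-4,"z":-3,"spin":0},
    {"gripper":0,"x":-2,"y":-10,"z":0,"spin":0}
  ]
}}

```text
time: 6.23
position: [0.415, -0.0901, 0.3015]
tool_rot: [[0.901, -0.433, 0.001], [-0.433, -0.901, -0.0], [0.001, -0.0, -1.0]]
ft_force: [0.8, -0.4, -0.6]
gripper_width: 0.0294
gripper_force: 24.8
```

```bash
python3 -c "
from meas import *
c,s=meas('w7.png',[430,-113,250,-.44,.61]);np.save('w7.npy',c['P'])"
```

```text
t 6.2833 pos [ 0.4155 -0.0885  0.301 ] w 0.02999275516999868 gf 24.805098103825003 F [-0.2 -0.1 -0.7]
n 7971 cap [ 437.332 -100.565  251.492   -0.444    0.611] axis in tool [-0.573  0.002 -0.819] knob [ 0.4166 -0.0907  0.2842] knob in tool mm [ 1.9  1.5 16.7] res 0.2953291154104427
```

View pics/w7.png

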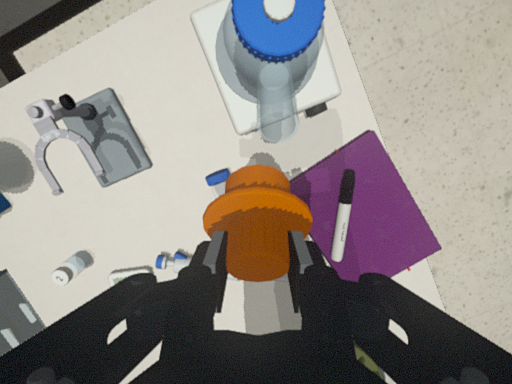

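The cap is off the neck and held between the fingers at (258,220). The fork is in view at about (35–105, 100–195), so I'll fit it from here.

```bash
python3 -c "
from fit import *
P=np.load('w7.npy')[85:210,20:125].reshape(-1,3)
F=P[(P[:,2]>.104)&(P[:,2]<.118)]
print(len(F),np.percentile(F[:,2],[5,25,50,75,95]),*[v.round(3) for v in fitfork(F,[516,81,-.05])])
x=np.array(fitfork(F,[516,81,-.05])[0]);s=telemetry.read_state();print((s['tool_rot'].T@(np.r_[x[:2]/1000,.11]-s['position'])*1000).round(1))"
```

```text
2232 [0.10603608 0.10852881 0.10962075 0.11032883 0.11415809] [ 5.19522e+02  8.20890e+01 -1.18000e-01] 1.0
[  19.7 -198.7  191.1]
```

Emit:
{"api": "drive_tool", "payload": {
  "deltas": [
    {"gripper":0,"x":-2,"y":-5,"z":0,"spin":-0.09},
    {"gripper":0,"x":-2,"y":-12,"z":0,"spin":-0.09},
    {"gripper":0,"x":-2,"y":-20,"z":0,"spin":-0.09},
    {"gripper":0,"x":-2,"y":-25,"z":0,"spin":-0.09},
    {"gripper":0,"x":0,"y":-28,"z":0,"spin":0},
    {"gripper":0,"x":0,"y":-28,"z":0,"spin":0},
    {"gripper":0,"x":0,"y":-25,"z":0,"spin":0},
    {"gripper":0,"x":0,"y":-20,"z":0,"spin":0},
    {"gripper":0,"x":0,"y":-10,"z":0,"spin":0},
    {"gripper":0,"x":0,"y":-3,"z":0,"spin":0}
  ]
}}

```text
time: 7.12
position: [0.4336, 0.0869, 0.3002]
tool_rot: [[0.996, -0.085, -0.001], [-0.085, -0.996, 0.0], [-0.001, 0.0, -1.0]]
ft_force: [-0.2, -1.4, -0.9]
gripper_width: 0.0299
gripper_force: 24.8
```

```bash
python3 -c "
from meas import *
s=telemetry.read_state();p=s['position']*1000
c,s=meas('w8.png',[p[0]+22,p[1],p[2]-50,-.08,.61]);np.save('w8.npy',c['P']);print(s['tool_rot'].round(3)[:2,0])"
```

```text
t 7.1667 pos [0.4336 0.0863 0.3002] w 0.029763380795660804 gf 24.835021861363202 F [-0.4 -0.4 -1.2]
n 7846 cap [ 4.58266e+02  8.51550e+01  2.50190e+02 -8.00000e-02  6.11000e-01] axis in tool [-0.574  0.003 -0.819] knob [0.4354 0.087  0.283 ] knob in tool mm [ 1.7 -0.8 17.3] res 0.310621992570141
[ 0.996 -0.085]
```

View pics/w8.png

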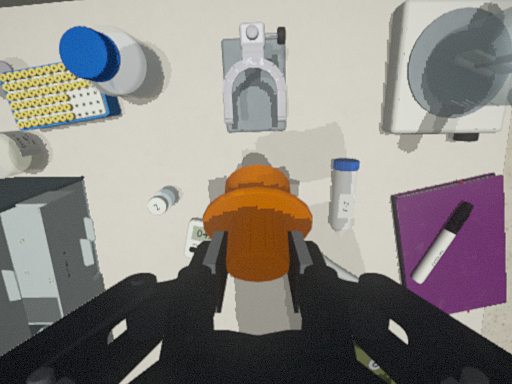

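The fork lies dead ahead: prong ends at about (228,122) and (281,122), back at (252,62). I'll measure its inner edge.

```bash
cat > ff.py <<'E'
from fit import *
def fork(W,v0,v1,u0,u1):
    P=W[v0:v1,u0:u1].reshape(-1,3)
    F=P[(P[:,2]>.106)&(P[:,2]<.1165)]*1000
    print(len(F),'z',np.median(F[:,2]))
    # free-gap fit: opening (stadium) contains no points: push boundary; alternate with outer edge
    def res(p):
        c,s=np.cos(p[2]),np.sin(p[2]);d=F[:,:2]-p[:2];x=d[:,0]*c+d[:,1]*s;y=-d[:,0]*s+d[:,1]*c
        k=x<30;r=np.where(x>0,np.hypot(x,y),abs(y))
        return np.where(k,np.where(r<22,22-r,np.maximum(r-31,0)),0)+np.where(x<-28,-28-x,0)+0.15*np.where(k,abs(r-26.5),0)
    s=least_squares(res,[518,82,-.07],loss='soft_l1',x_scale=[1,1,.05]);p=s.x
    c,q=np.cos(p[2]),np.sin(p[2]);d=F[:,:2]-p[:2];x=d[:,0]*c+d[:,1]*q;y=-d[:,0]*q+d[:,1]*c
    print('fork',p.round(3),'tips',np.percentile(x,[.5,2]).round(1))
    for a in range(-28,8,6):
        k=(x>a)&(x<a+6);l=y[k&(y>0)];m=y[k&(y<0)]
        if len(l)>5 and len(m)>5: print(a+3,'mid in/out',np.round([(np.percentile(l,3)+np.percentile(m,97))/2,(np.percentile(l,97)+np.percentile(m,3))/2,np.percentile(l,3)-np.percentile(m,97),np.percentile(l,97)-np.percentile(m,3)],1))
    k=(abs(y)<6)&(x>10)&(x<33);print('back inner edge x',np.percentile(x[k],[1,5]).round(1))
    return p
E
python3 -c "
from ff import *
fork(np.load('w8.npy'),10,150,210,300)"
```

```text
2308 z 109.76996120386946
fork [ 5.18681e+02  8.30310e+01 -4.80000e-02] tips [-29.2 -27.1]
-25 mid in/out [ 0.1 -0.3 44.1 60.9]
-19 mid in/out [-0.   0.4 44.  60.8]
-13 mid in/out [ 0.2  0.2 44.5 60.5]
-7 mid in/out [-0.   0.1 44.3 60.3]
-1 mid in/out [-0.1  0.3 44.4 61.6]
5 mid in/out [ 0.   0.1 42.9 60.6]
back inner edge x [22.3 22.4]
```

```bash
python3 -c "
import numpy as np
P=np.load('w8.npy')[10:150,210:300].reshape(-1,3)*1000
c,s=np.cos(-.048),np.sin(-.048);d=P[:,:2]-[518.7,83];x=d[:,0]*c+d[:,1]*s;y=-d[:,0]*s+d[:,1]*c;z=P[:,2]
k=(abs(y)>22)&(abs(y)<31)&(z>104)&(z<118)
for a in np.arange(-31,-14,1.):
  m=k&(x>=a)&(x<a+1)
  if m.sum(): print(a,m.sum(),np.percentile(z[m],[10,50,90]).round(1))
s=1
from workcell import telemetry
s=telemetry.read_state();R=s['tool_rot'];print((R.T@(np.array([518.7,83,110])/1000-s['position'])*1000).round(1))"
```

```text
-30.0 16 [108.7 109.9 110.8]
-29.0 18 [109.1 109.8 110.8]
-28.0 18 [112.1 112.8 113.5]
-27.0 18 [111.9 112.7 113.8]
-26.0 18 [112.4 112.8 113.6]
-25.0 18 [111.5 112.3 112.8]
-24.0 18 [109.1 110.1 110.6]
-23.0 18 [108.6 109.9 110.8]
-22.0 18 [108.9 110.  111.1]
-21.0 17 [108.8 109.7 110.7]
-20.0 17 [109.1 109.9 111.2]
-19.0 17 [109.6 110.2 110.8]
-18.0 17 [109.  110.4 110.8]
-17.0 18 [108.7 109.5 110.4]
-16.0 16 [109.3 110.  110.5]
-15.0 17 [108.3 109.4 110.7]
[ 85.2  -4.  190.2]
```

```bash
python3 -c "
import numpy as np
ph=np.linspace(0,2*np.pi,181);t=np.linspace(-40,-16,49)
for th in (35,30,25,20,15,10,5,0):
  q=np.radians(th);S,C=np.sin(q),np.cos(q)
  T,H=np.meshgrid(t,ph)
  X=-S*T+19*np.cos(H)*C;Z=C*T+19*np.cos(H)*S;Y=19*np.sin(H)
  o=[]
  for cl in(0,1.5,3,4.5):
    kz=16*C+18.9*S+cl;m=(Z+kz<0.3)&(Z+kz>-4);o.append((np.sqrt(484-Y**2)-X)[m].min().round(1))
  print(th,'kz',round(16*C+18.9*S,1),'contact dx',round(16*S-18.9*C,1),'kxmax for clear 0,1.5,3,4.5',o)
"
```

```text
35 kz 23.9 contact dx -6.3 kxmax for clear 0,1.5,3,4.5 [np.float64(-16.6), np.float64(-16.5), np.float64(-16.3), np.float64(-15.8)]
30 kz 23.3 contact dx -8.4 kxmax for clear 0,1.5,3,4.5 [np.float64(-14.5), np.float64(-14.5), np.float64(-14.4), np.float64(-14.3)]
25 kz 22.5 contact dx -10.4 kxmax for clear 0,1.5,3,4.5 [np.float64(-11.3), np.float64(-11.9), np.float64(-12.1), np.float64(-12.1)]
20 kz 21.5 contact dx -12.3 kxmax for clear 0,1.5,3,4.5 [np.float64(-7.5), np.float64(-8.0), np.float64(-8.5), np.float64(-9.0)]
15 kz 20.3 contact dx -14.1 kxmax for clear 0,1.5,3,4.5 [np.float64(-4.1), np.float64(-4.5), np.float64(-4.9), np.float64(-5.3)]
10 kz 19.0 contact dx -15.8 kxmax for clear 0,1.5,3,4.5 [np.float64(-1.3), np.float64(-1.6), np.float64(-1.8), np.float64(-2.1)]
5 kz 17.6 contact dx -17.4 kxmax for clear 0,1.5,3,4.5 [np.float64(1.1), np.float64(0.9), np.float64(0.8), np.float64(0.7)]
0 kz 16.0 contact dx -18.9 kxmax for clear 0,1.5,3,4.5 [np.float64(3.0), np.float64(3.0), np.float64(3.0), np.float64(3.0)]
```

Emit:
{"api": "drive_tool", "payload": {
  "deltas": [
    {"gripper":0,"x":5,"y":0,"z":0,"spin":-0.037},
    {"gripper":0,"x":10,"y":0,"z":5,"spin":0},
    {"gripper":0,"x":13,"y":0,"z":10,"spin":0},
    {"gripper":0,"x":13,"y":0,"z":16,"spin":0},
    {"gripper":0,"x":12,"y":0,"z":20,"spin":0},
    {"gripper":0,"x":8,"y":0,"z":20,"spin":0},
    {"gripper":0,"x":4,"y":0,"z":20,"spin":0},
    {"gripper":0,"x":0,"y":0,"z":15,"spin":0},
    {"gripper":0,"x":0,"y":0,"z":8,"spin":0},
    {"gripper":0,"x":0,"y":0,"z":4,"spin":0}
  ]
}}

```text
time: 8.0
position: [0.4983, 0.0811, 0.1815]
tool_rot: [[0.999, -0.051, -0.002], [-0.051, -0.999, -0.0], [-0.002, 0.0, -1.0]]
ft_force: [-0.3, -0.6, 0.2]
gripper_width: 0.0297
gripper_force: 24.8
```

```bash
cat > pm.py <<'E'
from meas import *
def pm(fn,th=35):
    s=telemetry.read_state();p=s['position']*1000;q=np.radians(th)
    c,s=meas(fn,[p[0]+2+40*np.sin(q),p[1],p[2]-17-40*np.cos(q),-.048,q],tilt=q)
    return c,s
def rel(c,s,th,free=True):
    import fit
    h=cv2.cvtColor(c['image'],cv2.COLOR_RGB2HSV);o=(h[...,0]<18)&(h[...,1]>180)&(h[...,2]>80)
    p=s['position']*1000;q=np.radians(th);x0=[p[0]+2+40*np.sin(q),p[1],p[2]-17-40*np.cos(q),-.048,q]
    Q=c['P'][o];Q=Q[np.linalg.norm(Q*1000-x0[:3],axis=1)<80]
    best=min((fitcap(Q,[*x0[:4],np.radians(t)],tilt=np.radians(t))+(t,) for t in range(-4,42,2)),key=lambda r:r[2])
    P,a,r,t=best;k=P[:3]+40*a-np.array([518.7,83,110]);C,S=np.cos(-.048),np.sin(-.048)
    print('t',round(s['time'],2),'pos',s['position'].round(4),'F',s['ft_force'].round(1),'gf',round(s['gripper_force'],1),'tilt',np.degrees(P[4]).round(1),'yaw',P[3].round(3),'res',r.round(2),'knob fork frame',np.round([k[0]*C+k[1]*S,-k[0]*S+k[1]*C,k[2]],1),'knob tool',(s['tool_rot'].T@(P[:3]+40*a-p)).round(1),'toolyaw',np.arctan2(s['tool_rot'][1,0],s['tool_rot'][0,0]).round(3))
def go(th,fn=None):
    c=shot('wrist',fn);s=telemetry.read_state();rel(c,s,th);return c
E
python3 -c "
from pm import *
c=go(35,'w9.png')
from ff import fork
"
```

```text
t 8.05 pos [0.4983 0.0813 0.1817] F [-0.7  0.2 -1.7] gf 24.8 tilt 34.8 yaw -0.046 res 0.3 knob fork frame [-18.6  -2.6  54.3] knob tool [ 1.7 -0.  17.4] toolyaw -0.051
```

Emit:
{"api": "drive_tool", "payload": {
  "deltas": [
    {"gripper":0,"x":0,"y":-1.3,"z":2,"spin":0},
    {"gripper":0,"x":0,"y":-1.3,"z":3,"spin":0},
    {"gripper":0,"x":0,"y":0,"z":4,"spin":0},
    {"gripper":0,"x":0,"y":0,"z":4,"spin":0},
    {"gripper":0,"x":0,"y":0,"z":2,"spin":0},
    {"gripper":0,"x":0,"y":0,"z":0,"spin":0},
    {"gripper":0,"x":0,"y":0,"z":0,"spin":0},
    {"gripper":0,"x":0,"y":0,"z":0,"spin":0},
    {"gripper":0,"x":0,"y":0,"z":0,"spin":0},
    {"gripper":0,"x":0,"y":0,"z":0,"spin":0}
  ]
}}

```text
time: 8.88
position: [0.4988, 0.0846, 0.1677]
tool_rot: [[0.999, -0.05, 0.0], [-0.05, -0.999, -0.0], [0.0, -0.0, -1.0]]
ft_force: [0.5, 0.1, -1.2]
gripper_width: 0.0297
gripper_force: 24.8
```

```bash
python3 -c "
from pm import *
c=go(35)
a=c['image'][:,:,::-1][60:320,130:400];b=cv2.resize(a,None,fx=2.2,fy=2.2,interpolation=3)
cv2.imwrite('pics/w10.png',b)
P=c['P']*1000;C,S=np.cos(-.048),np.sin(-.048);d=P[...,:2]-[518.7,83];x=d[...,0]*C+d[...,1]*S;y=-d[...,0]*S+d[...,1]*C;z=P[...,2]
h=cv2.cvtColor(c['image'],cv2.COLOR_RGB2HSV);k=(z>107)&(z<112)&(h[...,1]<90)&(x<34)&(x>-30)&(abs(y)<36)
print('pts',k.sum())
for lo in range(-28,32,6):
  m=k&(x>lo)&(x<lo+6);
  if m.sum()>5: print(lo,m.sum(),'L',np.percentile(y[m&(y>0)],[2,98]).round(1) if (m&(y>0)).sum()>3 else '','R',np.percentile(y[m&(y<0)],[2,98]).round(1) if (m&(y<0)).sum()>3 else '')
m=k&(x>10);r=np.hypot(x,y)[m];print('back r',np.percentile(r,[2,50,98]).round(1))
"
```

```text
t 8.93 pos [0.4988 0.0846 0.1677] F [-0.5 -0.6 -0.8] gf 24.8 tilt 34.8 yaw -0.046 res 0.3 knob fork frame [-18.2   0.9  40.5] knob tool [ 1.8 -0.2 17.2] toolyaw -0.05
pts 2518
-10 60 L [27.4 31.1] R [-30.8 -26. ]
-4 253 L [22.4 30.9] R [-30.8 -22. ]
2 290 L [21.7 30.7] R [-30.4 -21.3]
8 323 L [19.1 29.4] R [-29.1 -18.6]
14 402 L [12.4 27. ] R [-26.9 -12. ]
20 621 L [ 1.1 22. ] R [-21.9  -0.7]
26 435 L [ 0.5 15.8] R [-15.5  -0.1]
back r [22.7 28.  34. ]
```

View pics/w10.png

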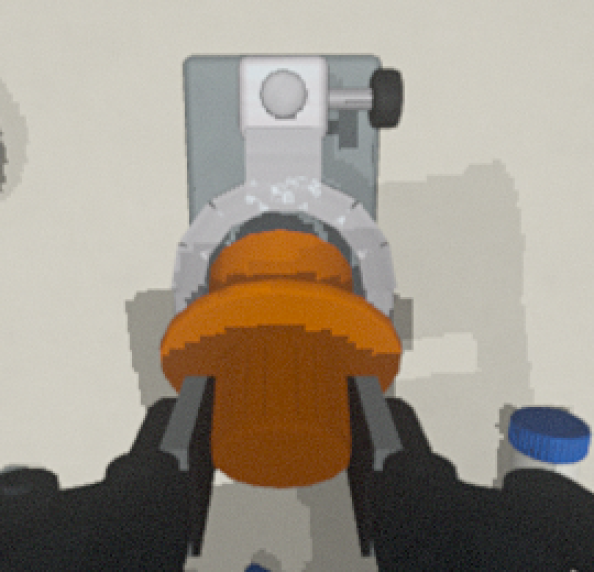

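The picture shows the tilted cap centred over the fork opening, its skirt at (280,250) just inside the half-round back. Now I'll lower it into the gap without touching.

Emit:
{"api": "drive_tool", "payload": {
  "deltas": [
    {"gripper":0,"x":0,"y":0.7,"z":2,"spin":0},
    {"gripper":0,"x":0,"y":0,"z":3,"spin":0},
    {"gripper":0,"x":0,"y":0,"z":3,"spin":0},
    {"gripper":0,"x":0,"y":0,"z":2.5,"spin":0},
    {"gripper":0,"x":0,"y":0,"z":1,"spin":0},
    {"gripper":0,"x":0,"y":0,"z":1,"spin":0},
    {"gripper":0,"x":0,"y":0,"z":0,"spin":0},
    {"gripper":0,"x":0,"y":0,"z":0,"spin":0},
    {"gripper":0,"x":0,"y":0,"z":0,"spin":0},
    {"gripper":0,"x":0,"y":0,"z":0,"spin":0}
  ],
  "squeeze": 20
}}

```text
time: 9.77
position: [0.4987, 0.0839, 0.1552]
tool_rot: [[0.999, -0.05, 0.0], [-0.05, -0.999, -0.0], [0.0, -0.0, -1.0]]
ft_force: [-1.4, 0.5, -0.1]
gripper_width: 0.0298
gripper_force: 24.8
```

```bash
python3 -c "
from pm import *
go(35)"
```

```text
t 9.82 pos [0.4987 0.0839 0.1552] F [-0.2 -0.3 -1.1] gf 24.8 tilt 34.9 yaw -0.046 res 0.3 knob fork frame [-18.2   0.2  27.9] knob tool [ 1.8 -0.2 17.2] toolyaw -0.05
```

Emit:
{"api": "drive_tool", "payload": {
  "deltas": [
    {"gripper":0,"x":0.5,"y":0,"z":0.5,"spin":0},
    {"gripper":0,"x":0.5,"y":0,"z":0.5,"spin":0},
    {"gripper":0,"x":0.7,"y":0,"z":0.3,"spin":0},
    {"gripper":0,"x":0.7,"y":0,"z":0.3,"spin":0},
    {"gripper":0,"x":0.7,"y":0,"z":0.3,"spin":0},
    {"gripper":0,"x":0.7,"y":0,"z":0.2,"spin":0},
    {"gripper":0,"x":0.7,"y":0,"z":0.2,"spin":0},
    {"gripper":0,"x":0.7,"y":0,"z":0.2,"spin":0},
    {"gripper":0,"x":0.3,"y":0,"z":0,"spin":0},
    {"gripper":0,"x":0,"y":0,"z":0,"spin":0}
  ],
  "squeeze": 20
}}

```text
time: 10.65
position: [0.5033, 0.0836, 0.1523]
tool_rot: [[0.999, -0.05, -0.003], [-0.05, -0.999, -0.0], [-0.003, 0.0, -1.0]]
ft_force: [-9.1, -0.7, 3.9]
gripper_width: 0.0296
gripper_force: 25.1
```

```bash
python3 -c "
from pm import *
go(28)"
```

```text
t 10.7 pos [0.5032 0.0837 0.1523] F [-9.2 -0.3  3.4] gf 25.1 tilt 32.8 yaw -0.046 res 0.31 knob fork frame [-13.9   0.1  25. ] knob tool [ 1.7 -0.2 17.2] toolyaw -0.05
```

Emit:
{"api": "drive_tool", "payload": {
  "deltas": [
    {"gripper":0,"x":0.6,"y":0,"z":0,"spin":0},
    {"gripper":0,"x":0.6,"y":0,"z":0,"spin":0},
    {"gripper":0,"x":0.6,"y":0,"z":0.1,"spin":0},
    {"gripper":0,"x":0.6,"y":0,"z":0.2,"spin":0},
    {"gripper":0,"x":0.6,"y":0,"z":0.2,"spin":0},
    {"gripper":0,"x":0.6,"y":0,"z":0.2,"spin":0},
    {"gripper":0,"x":0.4,"y":0,"z":0.3,"spin":0},
    {"gripper":0,"x":0,"y":0,"z":0,"spin":0},
    {"gripper":0,"x":0,"y":0,"z":0,"spin":0},
    {"gripper":0,"x":0,"y":0,"z":0,"spin":0}
  ],
  "squeeze": 20
}}

```text
time: 11.53
position: [0.5065, 0.0836, 0.1521]
tool_rot: [[0.999, -0.05, -0.005], [-0.05, -0.999, -0.0], [-0.005, 0.0, -1.0]]
ft_force: [-23.7, 1.1, 20.2]
gripper_width: 0.0299
gripper_force: 27.0
```

```bash
python3 -c "
from pm import *
go(25)"
```

```text
t 11.58 pos [0.5065 0.0836 0.1521] F [-23.2  -0.1  19.4] gf 27.0 tilt 30.9 yaw -0.051 res 0.31 knob fork frame [-12.8   0.2  25.5] knob tool [-0.4 -0.2 16.6] toolyaw -0.05
```

Emit:
{"api": "drive_tool", "payload": {
  "deltas": [
    {"gripper":0,"x":-1,"y":0,"z":0,"spin":0},
    {"gripper":0,"x":-1,"y":0,"z":0,"spin":0},
    {"gripper":0,"x":-1,"y":0,"z":0,"spin":0},
    {"gripper":0,"x":-1,"y":0,"z":0,"spin":0},
    {"gripper":0,"x":-0.5,"y":0,"z":0,"spin":0},
    {"gripper":0,"x":0,"y":0,"z":0.5,"spin":0},
    {"gripper":0,"x":0,"y":0,"z":0.5,"spin":0},
    {"gripper":0,"x":0,"y":0,"z":0,"spin":0},
    {"gripper":0,"x":0,"y":0,"z":0,"spin":0},
    {"gripper":0,"x":0,"y":0,"z":0,"spin":0}
  ]
}}

```text
time: 12.42
position: [0.5037, 0.0836, 0.1504]
tool_rot: [[0.999, -0.05, -0.0], [-0.05, -0.999, -0.0], [-0.0, 0.0, -1.0]]
ft_force: [-0.6, -0.6, -1.2]
gripper_width: 0.0296
gripper_force: 25.3
```

```bash
python3 -c "
from pm import *
go(30)"
```

```text
t 12.47 pos [0.5037 0.0836 0.1505] F [-0.1 -0.3 -0.5] gf 25.3 tilt 31.2 yaw -0.049 res 0.3 knob fork frame [-15.3   0.1  23.7] knob tool [-0.3 -0.2 16.8] toolyaw -0.05
```

Emit:
{"api": "drive_tool", "payload": {
  "deltas": [
    {"gripper":0,"x":0.3,"y":0,"z":0.4,"spin":0},
    {"gripper":0,"x":0,"y":0,"z":0.4,"spin":0},
    {"gripper":0,"x":0,"y":0,"z":0.4,"spin":0},
    {"gripper":0,"x":0,"y":0,"z":0.4,"spin":0},
    {"gripper":0,"x":0.3,"y":0,"z":0.4,"spin":0},
    {"gripper":0,"x":0,"y":0,"z":0.4,"spin":0},
    {"gripper":0,"x":0.3,"y":0,"z":0.4,"spin":0},
    {"gripper":0,"x":0,"y":0,"z":0,"spin":0},
    {"gripper":0,"x":0,"y":0,"z":0,"spin":0},
    {"gripper":0,"x":0,"y":0,"z":0,"spin":0}
  ]
}}

```text
time: 13.3
position: [0.5046, 0.0836, 0.148]
tool_rot: [[0.999, -0.05, 0.0], [-0.05, -0.999, 0.0], [0.0, -0.0, -1.0]]
ft_force: [-2.5, 0.0, 5.1]
gripper_width: 0.0303
gripper_force: 25.7
```

```bash
python3 -c "
from pm import *
go(30)"
```

```text
t 13.35 pos [0.5046 0.0836 0.148 ] F [-2.8 -1.   5.6] gf 25.7 tilt 30.2 yaw -0.05 res 0.31 knob fork frame [-14.4   0.2  21.3] knob tool [-0.3 -0.3 16.7] toolyaw -0.05
```

Emit:
{"api": "drive_tool", "payload": {
  "deltas": [
    {"gripper":0,"x":0.4,"y":0,"z":0.2,"spin":0},
    {"gripper":0,"x":0.4,"y":0,"z":0.2,"spin":0},
    {"gripper":0,"x":0.4,"y":0,"z":0.2,"spin":0},
    {"gripper":0,"x":0.4,"y":0,"z":0.2,"spin":0},
    {"gripper":0,"x":0.4,"y":0,"z":0.2,"spin":0},
    {"gripper":0,"x":0.4,"y":0,"z":0.2,"spin":0},
    {"gripper":0,"x":0.4,"y":0,"z":0.2,"spin":0},
    {"gripper":0,"x":0.4,"y":0,"z":0.2,"spin":0},
    {"gripper":0,"x":0,"y":0,"z":0,"spin":0},
    {"gripper":0,"x":0,"y":0,"z":0,"spin":0}
  ]
}}

```text
time: 14.18
position: [0.508, 0.0835, 0.1469]
tool_rot: [[0.999, -0.05, 0.001], [-0.05, -0.999, 0.0], [0.001, -0.0, -1.0]]
ft_force: [-3.1, -0.5, 8.9]
gripper_width: 0.0299
gripper_force: 26.1
```

```bash
python3 -c "
from pm import *
go(27)"
```

```text
t 14.23 pos [0.508  0.0835 0.1468] F [-3.1  0.7  8.4] gf 26.1 tilt 25.7 yaw -0.045 res 0.33 knob fork frame [-11.8   0.2  20.2] knob tool [-1.  -0.2 16.6] toolyaw -0.05
```

Emit:
{"api": "drive_tool", "payload": {
  "deltas": [
    {"gripper":0,"x":0.7,"y":0,"z":0.2,"spin":0},
    {"gripper":0,"x":0.7,"y":0,"z":0.2,"spin":0},
    {"gripper":0,"x":0.7,"y":0,"z":0.2,"spin":0},
    {"gripper":0,"x":0.7,"y":0,"z":0.2,"spin":0},
    {"gripper":0,"x":0.7,"y":0,"z":0.3,"spin":0},
    {"gripper":0,"x":0.7,"y":0,"z":0.3,"spin":0},
    {"gripper":0,"x":0.7,"y":0,"z":0.3,"spin":0},
    {"gripper":0,"x":0.7,"y":0,"z":0.3,"spin":0},
    {"gripper":0,"x":0,"y":0,"z":0,"spin":0},
    {"gripper":0,"x":0,"y":0,"z":0,"spin":0}
  ]
}}

```text
time: 15.07
position: [0.5137, 0.0832, 0.1448]
tool_rot: [[0.999, -0.05, 0.001], [-0.05, -0.999, 0.0], [0.001, -0.0, -1.0]]
ft_force: [-1.7, 0.4, 7.6]
gripper_width: 0.0302
gripper_force: 26.4
```

```bash
python3 -c "
from pm import *
go(18)"
```

```text
t 15.12 pos [0.5137 0.0832 0.1448] F [-2.8 -0.7  8.2] gf 26.4 tilt 14.6 yaw -0.046 res 0.37 knob fork frame [-7.8  0.2 18.6] knob tool [-2.8 -0.3 16.1] toolyaw -0.05
```

Emit:
{"api": "drive_tool", "payload": {
  "deltas": [
    {"gripper":0,"x":0.8,"y":0,"z":0.2,"spin":0},
    {"gripper":0,"x":0.8,"y":0,"z":0.3,"spin":0},
    {"gripper":0,"x":0.8,"y":0,"z":0.3,"spin":0},
    {"gripper":0,"x":0.8,"y":0,"z":0.3,"spin":0},
    {"gripper":0,"x":0.8,"y":0,"z":0.3,"spin":0},
    {"gripper":0,"x":0.8,"y":0,"z":0.3,"spin":0},
    {"gripper":0,"x":0.8,"y":0,"z":0.3,"spin":0},
    {"gripper":0,"x":0.4,"y":0,"z":0.3,"spin":0},
    {"gripper":0,"x":0,"y":0,"z":0,"spin":0},
    {"gripper":0,"x":0,"y":0,"z":0,"spin":0}
  ]
}}

```text
time: 15.95
position: [0.5195, 0.0829, 0.1423]
tool_rot: [[0.999, -0.05, 0.001], [-0.05, -0.999, 0.0], [0.001, -0.0, -1.0]]
ft_force: [-3.6, 0.9, 6.8]
gripper_width: 0.0299
gripper_force: 26.8
```

```bash
python3 -c "
from pm import *
go(8)"
```

```text
t 16.0 pos [0.5195 0.0829 0.1423] F [-2.7  1.1  6.4] gf 26.7 tilt 4.0 yaw -0.049 res 0.4 knob fork frame [-3.5  0.2 16.8] knob tool [-4.3 -0.3 15.5] toolyaw -0.05
```

Emit:
{"api": "drive_tool", "payload": {
  "deltas": [
    {"gripper":0,"x":0.4,"y":0,"z":0.2,"spin":0},
    {"gripper":0,"x":0.4,"y":0,"z":0.2,"spin":0},
    {"gripper":0,"x":0.4,"y":0,"z":0.2,"spin":0},
    {"gripper":0,"x":0.4,"y":0,"z":0.2,"spin":0},
    {"gripper":0,"x":0.4,"y":0,"z":0.2,"spin":0},
    {"gripper":0,"x":0,"y":0,"z":0.2,"spin":0},
    {"gripper":0,"x":0,"y":0,"z":0.2,"spin":0},
    {"gripper":0,"x":0,"y":0,"z":0.2,"spin":0},
    {"gripper":0,"x":0,"y":0,"z":0,"spin":0},
    {"gripper":0,"x":0,"y":0,"z":0,"spin":0}
  ]
}}

```text
time: 16.83
position: [0.5215, 0.0828, 0.1411]
tool_rot: [[0.999, -0.05, 0.001], [-0.05, -0.999, 0.0], [0.001, -0.0, -1.0]]
ft_force: [-5.1, 0.1, 12.5]
gripper_width: 0.0298
gripper_force: 27.4
```

```bash
python3 -c "
from pm import *
go(1)"
```

```text
t 16.88 pos [0.5215 0.0828 0.1411] F [-4.7 -0.4 11.4] gf 27.4 tilt 0.0 yaw 18.982 res 0.4 knob fork frame [-2.1  0.2 15.9] knob tool [-5.  -0.2 15.2] toolyaw -0.05
```

Emit:
{"api": "drive_tool", "payload": {
  "deltas": [
    {"gripper":0,"x":0.5,"y":0,"z":-0.3,"spin":0},
    {"gripper":0,"x":0.3,"y":0,"z":-0.2,"spin":0},
    {"gripper":0,"x":0,"y":0,"z":0,"spin":0},
    {"gripper":0.37,"x":0,"y":0,"z":0,"spin":0},
    {"gripper":0.4,"x":0,"y":0,"z":0,"spin":0},
    {"gripper":0.45,"x":0,"y":0,"z":0,"spin":0},
    {"gripper":0.5,"x":0,"y":0,"z":0,"spin":0},
    {"gripper":0.55,"x":0,"y":0,"z":0,"spin":0},
    {"gripper":0.6,"x":0,"y":0,"z":0,"spin":0},
    {"gripper":0.6,"x":0,"y":0,"z":0,"spin":0}
  ]
}}

```text
time: 17.72
position: [0.5222, 0.0827, 0.1407]
tool_rot: [[0.999, -0.05, -0.0], [-0.05, -0.999, -0.0], [-0.0, 0.0, -1.0]]
ft_force: [0.3, -0.1, -1.3]
gripper_width: 0.0515
gripper_force: 0.0
```

```bash
python3 -c "
from pm import *
go(1)"
```

```text
t 17.77 pos [0.5221 0.0827 0.1407] F [0.8 0.4 0.2] gf 0.0 tilt 0.0 yaw -0.527 res 0.39 knob fork frame [-1.3  0.2 15.9] knob tool [-4.7 -0.3 14.8] toolyaw -0.05
```

Released, and the cap sits flat. I'll rise clear and check.

Emit:
{"api": "drive_tool", "payload": {
  "deltas": [
    {"gripper":0.65,"x":0,"y":0,"z":-3,"spin":0},
    {"gripper":0.65,"x":0,"y":0,"z":-5,"spin":0},
    {"gripper":0.65,"x":0,"y":0,"z":-8,"spin":0},
    {"gripper":0.65,"x":0,"y":0,"z":-12,"spin":0},
    {"gripper":0.65,"x":0,"y":0,"z":-15,"spin":0},
    {"gripper":0.65,"x":-5,"y":0,"z":-18,"spin":0},
    {"gripper":0.65,"x":-12,"y":0,"z":-18,"spin":0},
    {"gripper":0.65,"x":-12,"y":0,"z":-12,"spin":0},
    {"gripper":0.65,"x":-10,"y":0,"z":-6,"spin":0},
    {"gripper":0.65,"x":-4,"y":0,"z":0,"spin":0}
  ]
}}

```text
time: 18.6
position: [0.4789, 0.085, 0.24]
tool_rot: [[0.999, -0.05, 0.003], [-0.05, -0.999, 0.0], [0.003, -0.001, -1.0]]
ft_force: [-0.2, -0.6, 0.1]
gripper_width: 0.0556
gripper_force: 0.0
```

```bash
python3 -c "
from pm import *
import pickle
c=go(1);s=shot('scene');a=s['image'][:,:,::-1][110:280,180:340]
b=np.hstack([cv2.resize(c['image'][:,:,::-1][0:340,130:400],(400,504)),cv2.resize(a,(400,504),interpolation=3)])
cv2.imwrite('pics/fin.png',b)
o=pickle.load(open('scene.pkl','rb'))['image'];d=cv2.absdiff(o,s['image']).max(2)>60
for n,(v,u) in dict(flask=(slice(120,215),slice(240,284)),vial=(slice(280,305),slice(215,240)),bottle=(slice(222,275),slice(150,190)),tube=(slice(222,255),slice(275,318))).items(): print(n,d[v,u].mean().round(3))"
```

```text
t 18.65 pos [0.4786 0.085  0.239 ] F [-0.4 -0.4  0.1] gf 0.0 tilt -0.0 yaw 0.28 res 0.42 knob fork frame [-0.9  0.2 15.9] knob tool [ 39.   -0.2 113.2] toolyaw -0.05
flask 0.174
vial 0.0
bottle 0.0
tube 0.001
```

View pics/fin.png

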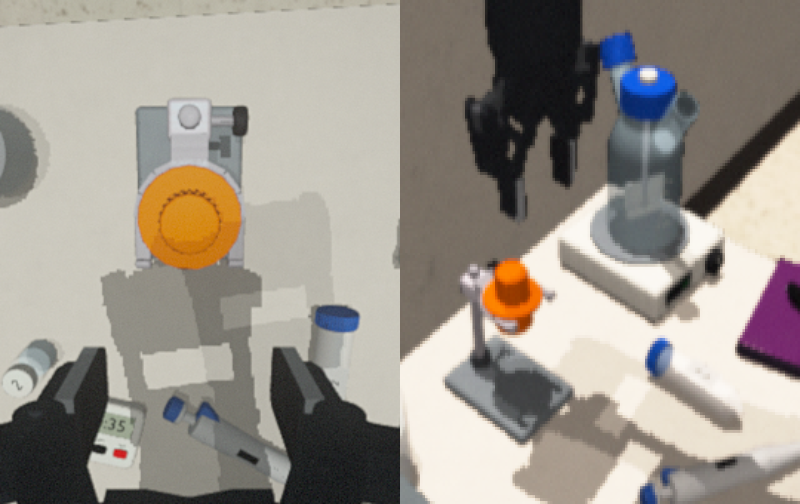

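The final view shows the cap sitting flat in the fork, at (190,215) on the left and (512,290) on the right. The flask is standing, the bystanders haven't moved, and the gripper is clear.

```bash
python3 -c "
from workcell import order
print(order.hand_in())"
```

```text
the job is handed in; nothing more can be done
None
```

The orange cap is off the side arm and hangs upright and flat in the cap stand's fork, the flask is still standing, the other things are undisturbed, and the job was handed in at about 18.7 s.

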